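Press the touch latch of the key cupboard and swing its door open

ROBOT

A 6-joint arm with a two-finger parallel gripper is mounted at the origin on the work surface. World frame = base frame: x ahead of the robot, y to its left, z up, the work surface at z = 0. Lengths are in mm, angles in rad, forces in N, time in s.
With the tool pointing down it reaches from about 300 to 1000 mm from the base axis. Payload 5.1 kg.
Tool frame: the origin (TCP) lies at the very end of the fingers, on their centre line; the grasp point (between the pads) lies 19 mm behind it; z points along the fingers, y is the line along which they close (so a half turn about z gives the same grasp; the last joint's range is limited). The gripper opens to 95 mm and grips with 3 to 60 N. Pads are 20 mm wide; open, the fingers measure 119 mm over their backs; the gripper's body (75 mm by 180 mm) begins 59 mm behind the grasp point.
Start: joints at [1.13, 0.124, 1.65, -0, 1.367, -0.083], TCP at [227.659, 608.815, 214.656] pointing down, gripper open.
Joint ranges: [-2.61, 2.61], [-1.02, 2.33], [0.03, 2.71], [-1.35, 4.49], [0.32, 2.68], [-2.91, 2.91]. Speed limits (rad/s): [2.57, 2.57, 3.14, 3.14, 3.14, 3.14].

INTERFACE

Orientations are given as [roll, pitch, yaw] about the fixed x, y, z axes, in that order (R = Rz(yaw) Ry(pitch) Rx(roll)).
In Python, from rig import arm gives the robot as it stands.
- The arm moves only by the tool send_rows, never from a script. Its argument "commands" is a list of rows, each a list of 4 numbers: the shift along the world's x, y, z in cm, then the turn about the world's z in rad. A call has 1 to 5 rows; each row is the pose to reach, as a shift and turn from the pose commanded when the call began; what a row does not reach only later rows make up. A row lasts 1/12 s, in which the tool goes at most 41.7 mm and 7.16 degrees, less where a joint would pass 70% of its speed; a pose out of reach is approached as far as the arm can. A call with a gripper value outside its range is refused whole. "claw" is the closure, from 0 (fully open) to 1 (shut), set as the call begins (left out, the last holds). The fingers move at their own pace and stop on an object; "newtons" is the grip in N (left out, the last holds). Time passes only in rows, so rows that repeat a pose let the fingers close. It gives the time, the measured TCP pose, the force, the opening and the grip force at its end, in the units of the state.
- arm.state(): the state, without advancing time (a new reading comes with each control period).
- arm.snapshot(name): name is "scene" or "top" or "wrist"; returns (picture, depth): 384x512x3 uint8, red, green, blue; 384x512 float32, mm along the optical axis (not along the pixel's ray), 0 where there is no reading.
- arm.get_calibration(name): a dict with "intrinsics" (3x3 intrinsics, pixels), "k1" (the pictures are not rectified: a ray, as slopes to the right and down, at radius r is drawn at 1 + k1 r^2 times it, then the intrinsics apply), "T" (4x4, takes a point from camera to world coordinates); the wrist camera has in their place "T_tool_cam" (4x4, takes a point from camera to tool coordinates, whose origin is the TCP and whose axes are the flange's). Camera axes: x right, y down, z forward; pixel columns grow to the right and rows downward; lengths in mm; the calibration is good to about 2 mm. A picture is of the moment at which its call begins: read the wrist's pose just before it. get_calibration takes no time and is no camera call.
- arm.sign_off(): hands the job in; it is judged then, once.
The state is a dict: "time": time; "joint_positions": joint angles; "qd": joint speeds; "joint_torque": joint torques, N m; "ee_pos": TCP position; "tcp_rot": TCP orientation; "contact_force": force on the tool from outside, world axes, zero at the start; "moment": the same for the moment, N m; "opening": finger opening in mm; "gripper_force": force on a finger pad.
Only numpy, scipy, OpenCV 4.12 (cv2) and the standard library are available. Lean on these libraries where they do the work, as an engineer would, in place of code of your own. Each camera call takes 0.05 s, during which the arm holds its last target. There are 200 camera calls.

TASK

Open the low oak cupboard on the console: with the fingertips press its handleless door in near the free edge until the push catch lets go, and take the fingers away so that the door springs ajar by itself. Then, with the outside of the fingers behind the free edge, push the door gently round until it stands wide open, square to the cupboard, and leave it there. Grip, lift or shift nothing: the door is never pinched, and the drawer unit beside it and the things lying on and around the cupboard stay where they are.

Things in the scene. Friction and masses are not known exactly. Their poses are not given: they have to be found in the camera images.
- cupboard: fixed oak cupboard 200 mm wide (its y), 140 deep (its x), 135 high on 25 mm feet; origin under the centre of its footprint, at table height. The front at its x = +70 mm looks along its +x (away from the robot, turned up to 12 degrees) and is all covered by one handleless oak door. Key hooks inside on the back; a car key lies on top. The catch sits inside, low down near the free edge.
- door (a joint): door angle in rad: 0 shut and caught, -0.026 pressed in to its stop, positive opening outward, 1.6 fully open. Pressing the free edge in about 4 mm (5 to 8 N, stop just behind) frees the catch for good; when the finger backs away a spring swings the door out to about 0.32 within 1 s and it stays there. Until then it cannot be pulled open. Light hinge: it stays where it is left.
- door_hinge (a point): point on the door's upright hinge axis at the cupboard's -y end, 80 mm above the table (cupboard frame x = 83 mm, y = -98 mm); fixed to the cupboard and turned as it is. The axis lies at the door's mid thickness. Inside, a steel strike sticks out 32 mm from the door's inner face near the free edge and a plastic ejector from the cupboard, both lower than 60 mm above the table: keep the fingertips above that
- press_spot (a point): point on the door's outer face where to press: 23 mm in from the free edge, 30 mm below the door's top edge (103 mm above the table); moves with the door, its x points out of the door's outer face
- door_mid (a point): centre of the door slab, 98 mm from the hinge axis, 80 mm above the table; moves with the door; its x points out of the outer face, its y from hinge to free edge. Slab: 196 mm from hinge axis to free edge (the cupboard's +y end when shut), 106 mm high (27 to 133 mm above the table), 16 mm thick; shut, a 5 mm gap stays between it and the cupboard
- drawer_knob (a point): round white ceramic knob, 28 mm across, on the drawer front of the low oak drawer unit (200 x 140 mm, 75 mm high, fixed) that stands beside the cupboard, left or right of it; the drawer may be out by up to 25 mm; leave it alone
- catch_all: slate grey stoneware dish, 150 mm across, 38 mm high; origin under its centre; leave it alone
- cedar_box: shut cedar box 89 x 129 x 56 mm; origin under its centre; leave it alone
- glasses: folded reading glasses with black frame, 135 mm wide, 36 mm high; origin under the rims; leave them alone
- candle: pillar candle on a round brass dish, 100 mm across, 76 mm high; origin under its centre; leave it alone
- car_key: chrome car key, about 100 x 30 x 11 mm, lying on the cupboard's top about the middle; origin under its body; leave it alone
- garage_remote: white plastic garage remote 38 x 66 x 15 mm, lying on the table in front of the cupboard, low enough for the door to swing over it; origin under its centre; leave it alone

How it is judged (in metres and radians):
On the way, in this order (a step that is already met when the one before it is completed fails the run):
1. the catch has let go and the door has sprung ajar, the fingers off it (value of joint door between 0.2 and 0.9 rad and contact force between cupboard and the fingers below 0.1 N), for 0.2 s.
2. the door has been pushed wide open (value of joint door above 1.3 rad), for 0.1 s.
At the end, for the whole second after the job is handed in: the door stands still more than 1.3 rad (75 degrees) open; the drawer knob is within 12 mm and each loose thing within 20 mm of where it was at the start (value of joint door above 1.3 rad and velocity of joint door between -0.05 and 0.05 rad/s and distance of each of catch_all, cedar_box, glasses, candle, car_key, garage_remote from where it was at the start of the episode below 0.02 m and distance of drawer_knob from where it was at the start of the episode below 0.012 m); the robot touches nothing.
It fails at once if the door is pinched between the fingers (the grasp point lies within the door slab while the fingers touch it) (x of the grasp point in the frame of door_mid between -0.006 and 0.006 m and y of the grasp point in the frame of door_mid between -0.098 and 0.096 m and z of the grasp point in the frame of door_mid between -0.053 and 0.052 m and contact force between cupboard and the fingers above 0.3 N).
It fails at once if the cupboard is pressed or struck with more than 40 N (contact force between cupboard and the fingers above 40 N).
It fails at once if the door is flung round (over 4 rad/s) (velocity of joint door above 4 rad/s).
It fails at once if the drawer is opened, shut or shifted by more than 12 mm (distance of drawer_knob from where it was at the start of the episode above 0.012 m).
It fails at once if a bystander (dish, box, glasses, candle, key, remote) is lifted, carried or shifted by more than 20 mm (distance of any of catch_all, cedar_box, glasses, candle, car_key, garage_remote from where it was at the start of the episode above 0.02 m).
It also fails if it takes over 48 s, if anything falls off the work surface, if the arm or the gripper's body presses on something with over 40 N, if the wrist force passes 120 N, or if a joint passes its speed limit or range.

## Working session

There is one attempt and no reset: what is moved stays moved. The work goes in short steps, Python scripts to look and compute and a tool call to move; the robot and the scene stay as the last step left them, time stands still between calls to the robot, and variables do not carry over. Pictures are saved under pics/ and viewed, at most 10 in all, crops included, and the job is handed in when it is done.

Besides the shell and the picture viewer there is one more tool, called after ">>>" in YAML: its name, and indented under it one key for each argument. send_rows: Moves the arm, as the interface text tells. Its arguments: {"type":"object","properties":{"commands":{"type":"array"},"claw":{"type":"number"},"newtons":{"type":"number"}},"required":["commands"]}

```bash
ls; mkdir -p pics
cat > h.py <<'E'
import numpy as np, cv2
from rig import arm
def pts(name,dep,cal=None):
    c=cal or arm.get_calibration(name);K=np.array(c["intrinsics"]);k1=c["k1"]
    v,u=np.mgrid[0:dep.shape[0],0:dep.shape[1]]
    x=(u-K[0,2])/K[0,0];y=(v-K[1,2])/K[1,1];a,b=x.copy(),y.copy()
    for _ in range(20):
        f=1+k1*(a*a+b*b);a=x/f;b=y/f
    P=np.stack([a*dep,b*dep,dep,np.ones_like(a)],-1)
    return (P@np.array(c["T"]).T)[...,:3]
E
python3 - <<'E'
from h import *
print(arm.state())
for n in("scene","top"):
    p,d=arm.snapshot(n);c=arm.get_calibration(n);print(n,c)
    cv2.imwrite(f"pics/{n}0.png",p[...,::-1]);np.savez(f"{n}0.npz",p=p,d=d)
E
```

```text
pics
{'time': 0.0, 'joint_positions': array([ 1.13039652e+00,  1.24494051e-01,  1.65163805e+00, -1.47774989e-05,
        1.36750544e+00, -8.26260722e-02]), 'qd': array([-5.35229619e-05,  1.38055601e-04,  6.90788073e-04,  1.48649579e-03,
       -2.81953465e-04,  8.47602448e-04]), 'joint_torque': array([ 4.39486157e-04, -4.17597592e+01, -3.59938753e+01,  7.74680008e-02,
        4.91856085e-02, -1.61397256e-04]), 'ee_pos': array([227.40053039, 608.25085047, 213.41545678]), 'tcp_rot': array([-3.13955355e+00, -1.54351094e-04,  2.78382176e+00]), 'contact_force': array([ 0.27804813, -0.60686393, -0.36433575]), 'moment': array([-0.01330156,  0.01333504,  0.0501616 ]), 'gripper_force': 0.0, 'opening': 95.35267521346809}
scene {'intrinsics': array([[370.00818668,   0.        , 252.90690196],
       [  0.        , 370.00818668, 193.80145687],
       [  0.        ,   0.        ,   1.        ]]), 'k1': -0.10531211756162404, 'T': array([[ 8.66211009e-01,  4.29276683e-01, -2.55734270e-01,
         7.89207511e+02],
       [ 4.99563847e-01, -7.54954083e-01,  4.24829725e-01,
        -4.44537771e+02],
       [-1.06981359e-02, -4.95747781e-01, -8.68400649e-01,
         9.95033328e+02],
       [ 0.00000000e+00,  0.00000000e+00,  0.00000000e+00,
         1.00000000e+00]])}
top {'intrinsics': array([[441.95168656,   0.        , 253.97135691],
       [  0.        , 441.95168656, 195.52204722],
       [  0.        ,   0.        ,   1.        ]]), 'k1': -0.050844912620870944, 'T': array([[-2.84148762e-03, -9.95826628e-01,  9.12209003e-02,
         3.82690573e+02],
       [-9.99976416e-01,  2.25922523e-03, -6.48561851e-03,
         2.04590972e+00],
       [ 6.25246305e-03, -9.12371777e-02, -9.95809562e-01,
         1.36448302e+03],
       [ 0.00000000e+00,  0.00000000e+00,  0.00000000e+00,
         1.00000000e+00]])}
```

View pics/scene0.png

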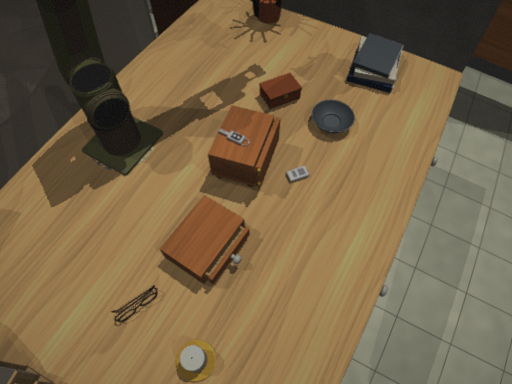

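View pics/top0.png

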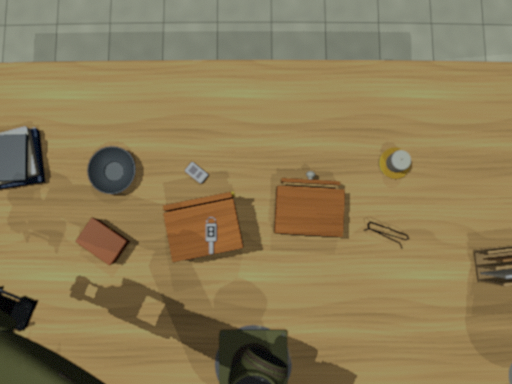

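The views show the cupboard at about (203,228) in the top picture, its front facing up (+x). The door's free edge is on the left, near (165,207), and the drawer unit is to the right. The remote is at (197,172), the dish at (112,170) and the cedar box at (102,241).

Run:
```python
from h import *
from scipy import ndimage
z=np.load("top0.npz");P=pts("top",z["d"]);Z=P[...,2]
for nm,(u0,u1,v0,v1),(a,b) in [("cup",(150,255,185,270),(120,145)),("cuptop",(150,255,185,270),(128,200)),("drw",(265,355,165,245),(60,95)),("dish",(80,145,140,200),(15,60)),("box",(70,140,210,270),(40,75)),("rem",(180,215,155,190),(8,30)),("knob",(300,320,165,180),(25,70)),("candle",(375,415,140,185),(5,100))]:
    m=np.zeros(Z.shape,bool);m[v0:v1,u0:u1]=True;m&=(Z>a)&(Z<b)&(z["d"]>0)
    q=P[m];r=cv2.minAreaRect(q[:,:2].astype(np.float32))
    print(nm,len(q),np.percentile(q[:,2],[5,50,95]).round(1),"c",np.round(r[0],1),"sz",np.round(r[1],1),"ang",round(r[2],1),"box",np.round(cv2.boxPoints(r)).tolist())
# height profile across front, col 200 & 180
for u in(175,205,230): print(u,[(v,*P[v,u].round().astype(int)) for v in range(190,216)])
z=np.load("scene0.npz");P=pts("scene",z["d"])
for nm,(u0,u1,v0,v1),(a,b) in [("cup",(205,285,100,190),(128,140)),("rem",(280,315,160,190),(8,25))]:
    m=np.zeros(P.shape[:2],bool);m[v0:v1,u0:u1]=True;m&=(P[...,2]>a)&(P[...,2]<b)
    q=P[m];r=cv2.minAreaRect(q[:,:2].astype(np.float32));print("S",nm,np.median(q[:,2]),r,np.round(cv2.boxPoints(r)).tolist())
```

```text
cup 3901 [129.9 134.5 139.4] c [410.2 137.7] sz [161.7 204.2] ang 11.5 box [[311.0, 222.0], [351.0, 22.0], [510.0, 54.0], [469.0, 254.0]]
cuptop 3952 [130.3 134.7 141.9] c [410.2 137.9] sz [161.7 203.7] ang 11.5 box [[311.0, 222.0], [351.0, 22.0], [510.0, 54.0], [469.0, 254.0]]
drw 3481 [65.  74.6 79.1] c [ 468.8 -169. ] sz [201.4 165.7] ang 86.4 box [[380.0, -264.0], [545.0, -275.0], [558.0, -74.0], [392.0, -63.0]]
dish 1115 [15.9 26.3 39.1] c [585.6 429.5] sz [146.1 146. ] ang 89.7 box [[512.0, 357.0], [658.0, 356.0], [659.0, 502.0], [513.0, 503.0]]
box 1322 [50.6 55.1 59.8] c [368.3 448.8] sz [129.9  90.8] ang 56.2 box [[294.0, 420.0], [370.0, 370.0], [442.0, 478.0], [367.0, 528.0]]
rem 259 [ 9.8 15.1 19.3] c [575.2 173. ] sz [81. 50.] ang 46.7 box [[529.0, 161.0], [566.0, 126.0], [621.0, 185.0], [585.0, 220.0]]
knob 69 [43.9 52.  63.4] c [ 564.1 -164.9] sz [26.6 44.9] ang 1.5 box [[550.0, -143.0], [551.0, -188.0], [578.0, -187.0], [577.0, -142.0]]
candle 780 [ 5.6 16.3 70.6] c [ 611.2 -447.4] sz [123.4 139.2] ang 88.2 box [[540.0, -507.0], [679.0, -511.0], [683.0, -388.0], [544.0
[... 3693 characters left out ...]
61), np.int64(135)), (210, np.int64(455), np.int64(61), np.int64(135)), (211, np.int64(452), np.int64(61), np.int64(138)), (212, np.int64(449), np.int64(61), np.int64(135)), (213, np.int64(446), np.int64(61), np.int64(140)), (214, np.int64(444), np.int64(61), np.int64(133)), (215, np.int64(441), np.int64(61), np.int64(134))]
S cup 133.34678862977808 ((414.20068359375, 138.7099609375), (159.44769287109375, 208.83555603027344), 11.10640811920166) [[316.0, 226.0], [356.0, 21.0], [513.0, 52.0], [472.0, 257.0]]
S rem 13.882654812700878 ((581.9707641601562, 172.1314697265625), (66.5936508178711, 39.12849426269531), 50.76045227050781) [[546.0, 159.0], [576.0, 134.0], [618.0, 186.0], [588.0, 210.0]]
```

>>> send_rows:
  commands:
    - [2.0,-2.5,0,-0.1]
    - [4.5,-5.6,0,-0.2]
    - [7,-8.7,0,-0.3]
    - [9.5,-11.8,0,-0.4]
    - [12,-14.8,0,-0.5]
  claw: 1
  newtons: 20

```text
time: 0.52
ee_pos: [348.1, 459.1, 214.1]
tcp_rot: [-3.141, 0.0, 2.28]
contact_force: [1.0, -0.7, 0.5]
opening: 67.0
gripper_force: 0.0
```

>>> send_rows:
  commands:
    - [2.5,-3.1,0,-0.1]
    - [5,-6.2,0,-0.2]
    - [7.5,-9.3,0,-0.3]
    - [10,-12.4,0,-0.4]
    - [12.5,-15.4,0,-0.515]

```text
time: 0.93
ee_pos: [473.3, 304.9, 214.3]
tcp_rot: [-3.141, 0.0, 1.764]
contact_force: [1.6, 0.4, -0.2]
opening: 33.7
gripper_force: 0.0
```

>>> send_rows:
  commands:
    - [2.5,-3,0,0]
    - [4.5,-5.5,0,0]
    - [5.5,-6.9,0,0]
    - [5.5,-6.9,-2,0]
    - [5.5,-6.9,-4,0]

```text
time: 1.35
ee_pos: [529.3, 236.7, 175.4]
tcp_rot: [3.139, -0.0, 1.766]
contact_force: [0.1, -0.3, 0.4]
opening: 2.1
gripper_force: 0.0
```

>>> send_rows:
  commands:
    - [0,0,-2.7,0]
    - [0,0,-5.4,0]
    - [0,0,-8,0]
    - [0,0,-8,0]
    - [0,0,-8,0]

```text
time: 1.77
ee_pos: [526.1, 237.2, 92.7]
tcp_rot: [-3.137, 0.001, 1.769]
contact_force: [0.3, 0.1, 0.2]
opening: 0.9
gripper_force: 0.0
```

Run:
```python
from h import *
s=arm.state();print(s["ee_pos"],s["contact_force"],s["opening"])
p,d=arm.snapshot("scene")
cv2.imwrite("pics/s1.png",cv2.resize(p[70:230,160:380,::-1],None,fx=3.4,fy=3.4))
```

```text
[526.0893821  237.24076919  92.72430205] [0.26101829 0.0766045  0.22596859] 0.868498488321195
```

View pics/s1.png

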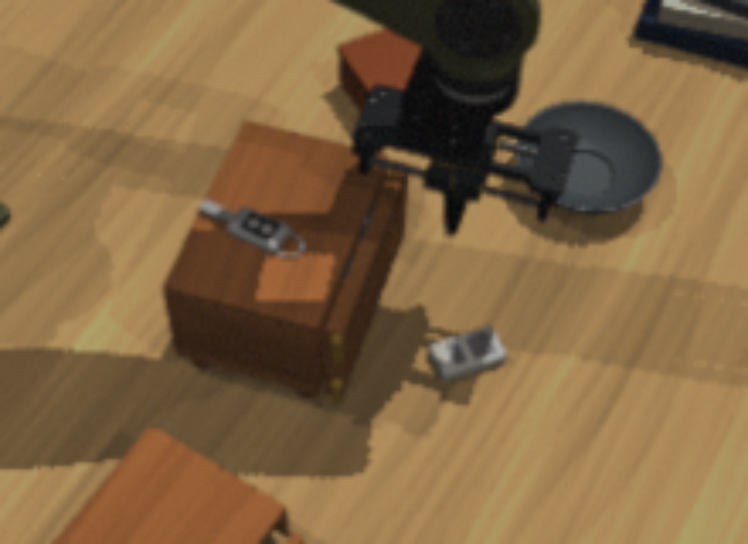

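The crop shows the closed fingertips at (455,225), in front of the door's free-edge half with a gap left. The key, remote and dish are clear of the gripper. Next I press in.

>>> send_rows:
  commands:
    - [-1.5,-0.3,0,0]
    - [-2.6,-0.5,0,0]
    - [-3.1,-0.6,0,0]
    - [-3.4,-0.68,0,0]
    - [-3.6,-0.72,0,0]

```text
time: 2.23
ee_pos: [491.9, 230.8, 95.9]
tcp_rot: [3.139, -0.0, 1.769]
contact_force: [-0.5, -0.2, -0.4]
opening: 0.3
gripper_force: 0.0
```

>>> send_rows:
  commands:
    - [-0.1,-0.02,0,0]
    - [-0.2,-0.04,0,0]
    - [-0.3,-0.06,0,0]
    - [-0.3,-0.06,0,0]

```text
time: 2.57
ee_pos: [488.7, 230.0, 94.6]
tcp_rot: [-3.141, 0.0, 1.769]
contact_force: [0.4, -0.5, 0.8]
opening: 0.1
gripper_force: 0.0
```

>>> send_rows:
  commands:
    - [-0.1,-0.02,0,0]
    - [-0.2,-0.04,0,0]
    - [-0.3,-0.06,0,0]
    - [-0.3,-0.06,0,0]

```text
time: 2.9
ee_pos: [486.3, 229.6, 94.7]
tcp_rot: [3.14, -0.0, 1.769]
contact_force: [3.9, 0.1, -3.0]
opening: 0.5
gripper_force: 1.7
```

>>> send_rows:
  commands:
    - [-0.1,-0.02,0,0]
    - [-0.2,-0.04,0,0]
    - [-0.2,-0.04,0,0]

```text
time: 3.15
ee_pos: [484.5, 229.2, 94.8]
tcp_rot: [3.139, -0.0, 1.769]
contact_force: [5.9, 1.2, -3.6]
opening: 0.6
gripper_force: 2.6
```

>>> send_rows:
  commands:
    - [-0.1,-0.02,0,0]
    - [-0.2,-0.04,0,0]
    - [-0.2,-0.04,0,0]

```text
time: 3.4
ee_pos: [482.7, 228.9, 94.9]
tcp_rot: [3.139, -0.0, 1.769]
contact_force: [6.3, 1.8, -4.5]
opening: 0.6
gripper_force: 2.8
```

>>> send_rows:
  commands:
    - [-0.1,-0.02,0,0]
    - [-0.15,-0.03,0,0]
    - [-0.15,-0.03,0,0]

```text
time: 3.65
ee_pos: [482.0, 228.8, 95.0]
tcp_rot: [3.136, -0.0, 1.769]
contact_force: [7.6, 2.3, -5.5]
opening: 0.5
gripper_force: 4.1
```

>>> send_rows:
  commands:
    - [-0.1,-0.02,0,0]
    - [-0.15,-0.03,0,0]
    - [-0.15,-0.03,0,0]

```text
time: 3.9
ee_pos: [482.0, 228.7, 95.2]
tcp_rot: [3.132, -0.001, 1.769]
contact_force: [14.0, 3.5, -8.8]
opening: 0.1
gripper_force: 6.5
```

>>> send_rows:
  commands:
    - [1,0.2,0,0]
    - [3,0.6,0,0]
    - [6,1.2,0,0]
    - [9,1.8,0,0]
    - [12,2.4,0,0]

```text
time: 4.32
ee_pos: [599.2, 252.2, 94.4]
tcp_rot: [-3.139, 0.0, 1.769]
contact_force: [-0.0, -0.6, -0.5]
opening: 0.3
gripper_force: 0.0
```

>>> send_rows:
  commands:
    - [0,0,0,0]
    - [0,0,0,0]
    - [0,0,0,0]
    - [0,0,0,0]
    - [0,0,0,0]

```text
time: 4.73
ee_pos: [597.4, 251.9, 94.7]
tcp_rot: [-3.141, 0.0, 1.769]
contact_force: [0.5, -0.1, -0.1]
opening: 0.3
gripper_force: 0.0
```

>>> send_rows:
  commands:
    - [0,0,0,0]
    - [0,0,0,0]
    - [0,0,0,0]
    - [0,0,0,0]
    - [0,0,0,0]

```text
time: 5.15
ee_pos: [598.6, 252.0, 94.8]
tcp_rot: [3.141, -0.0, 1.769]
contact_force: [-0.0, 0.7, -0.8]
opening: 0.1
gripper_force: 0.0
```

Run:
```python
from h import *
s=arm.state();print(s["time"],s["ee_pos"],s["contact_force"],s["opening"])
p,d=arm.snapshot("top")
cv2.imwrite("pics/t2.png",cv2.resize(p[130:280,70:290,::-1],None,fx=3.4,fy=3.4))
P=pts("top",d);m=(P[...,2]>115)&(P[...,2]<148)&(P[...,0]>440)&(P[...,1]>0)&(P[...,1]<300)
# door beyond the shut outer face: cupboard-frame x>75
o=np.array([401.7,136]);e=np.array([.9806,.196]);f=np.array([-.196,.9806])
q=P[m][:,:2]-o;a,b=q@e,q@f
for y in range(-90,100,15):
    k=(abs(b-y)<5)&(a>60)
    if k.any(): print(y,np.round([a[k].max(),a[k].min()],0))
```

```text
5.15 [598.56841816 252.03494085  94.77991161] [-0.02071653  0.73900246 -0.82662993] 0.11896242757030036
-90 [91. 60.]
-75 [98. 60.]
-60 [100.  60.]
-45 [107.  60.]
-30 [112.  61.]
-15 [116.  60.]
0 [121.  61.]
15 [127.  60.]
30 [130.  60.]
45 [120.  60.]
```

View pics/t2.png

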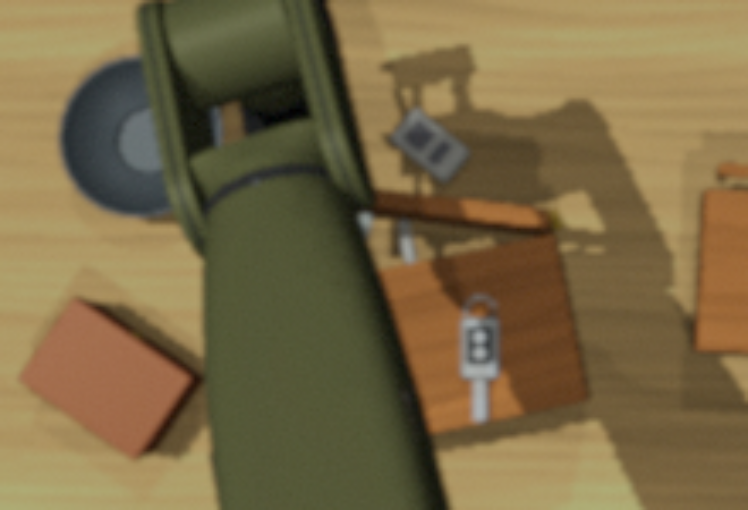

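The door stands ajar at roughly 0.33 rad: in the crop it runs from the hinge at (550,220) out to about (375,195). Everything else is where it was. I go round the free edge next.

>>> send_rows:
  commands:
    - [-0.4,2.7,0,0]
    - [-0.9,5.4,0,0]
    - [-4.4,4.7,0,0]
    - [-8.2,3.9,0,-0.1]
    - [-12.4,3.1,0,-0.2]

```text
time: 5.62
ee_pos: [474.9, 283.4, 94.0]
tcp_rot: [-3.141, 0.0, 1.564]
contact_force: [-1.1, 0.0, 0.6]
opening: 0.4
gripper_force: 0.0
```

>>> send_rows:
  commands:
    - [0,0,0,-0.1]
    - [0.3,-1.5,0,-0.12]
    - [0.6,-3,0,-0.12]
    - [0.9,-4.5,0,-0.12]
    - [1.0,-5.2,0,-0.12]

```text
time: 6.03
ee_pos: [485.9, 230.1, 94.8]
tcp_rot: [3.141, 0.0, 1.448]
contact_force: [0.1, 0.5, 0.4]
opening: 0.2
gripper_force: 0.0
```

Run:
```python
import numpy as np
h=np.array([502.3,56.2]);e=np.array([.9806,.196]);f=np.array([-.196,.9806]);c=np.array([484.66,231.0]);y0=.32
th=np.r_[np.arange(.36,1.45,.06),1.46,1.49,1.515,1.535,1.55]
base=c;yb=y0
for i,t in enumerate(th):
    p=h+(178*np.sin(t)-20*np.cos(t))*e+(178*np.cos(t)+20*np.sin(t))*f
    print(round(t,3),np.round((p-base)/10,1),round(yb-t,2),p.round())
    if i%5==4: base=base+np.round((p-base)/10,1)*10;yb=yb-round(yb-t,2);print()
```

```text
0.36 [2.7 0.4] -0.04 [511. 235.]
0.42 [3.7 0.3] -0.1 [522. 234.]
0.48 [4.8 0.2] -0.16 [533. 233.]
0.54 [ 5.9 -0. ] -0.22 [543. 231.]
0.6 [ 6.9 -0.3] -0.28 [554. 228.]

0.66 [ 1.  -0.4] -0.06 [564. 224.]
0.72 [ 2.  -0.8] -0.12 [574. 220.]
0.78 [ 3.  -1.2] -0.18 [584. 216.]
0.84 [ 3.9 -1.7] -0.24 [593. 211.]
0.9 [ 4.8 -2.3] -0.3 [602. 205.]

0.96 [ 0.9 -0.6] -0.06 [611. 199.]
1.02 [ 1.8 -1.3] -0.12 [619. 192.]
1.08 [ 2.5 -2. ] -0.18 [627. 185.]
1.14 [ 3.3 -2.8] -0.24 [635. 177.]
1.2 [ 4.  -3.6] -0.3 [642. 169.]

1.26 [ 0.6 -0.9] -0.06 [648. 160.]
1.32 [ 1.2 -1.8] -0.12 [654. 151.]
1.38 [ 1.8 -2.7] -0.18 [659. 142.]
1.44 [ 2.3 -3.7] -0.24 [664. 132.]
1.46 [ 2.4 -4. ] -0.26 [666. 129.]

1.49 [ 0.2 -0.5] -0.03 [668. 124.]
1.515 [ 0.4 -0.9] -0.05 [670. 120.]
1.535 [ 0.5 -1.2] -0.07 [671. 117.]
1.55 [ 0.6 -1.5] -0.09 [672. 114.]
```

>>> send_rows:
  commands:
    - [0.8,0.1,0,0]
    - [1.6,0.2,0,-0.02]
    - [2.2,0.3,0,-0.03]
    - [2.7,0.4,0,-0.04]
    - [3.2,0.4,0,-0.07]

```text
time: 6.45
ee_pos: [518.5, 236.0, 94.5]
tcp_rot: [-3.141, -0.0, 1.378]
contact_force: [0.3, 0.0, -0.7]
opening: 0.6
gripper_force: 0.1
```

>>> send_rows:
  commands:
    - [0.5,-0.1,0,-0.03]
    - [1.6,-0.2,0,-0.09]
    - [2.7,-0.4,0,-0.15]
    - [3.7,-0.7,0,-0.21]

```text
time: 6.78
ee_pos: [555.6, 229.1, 94.4]
tcp_rot: [-3.141, -0.0, 1.166]
contact_force: [0.0, -0.4, 0.1]
opening: 0.9
gripper_force: 0.2
```

>>> send_rows:
  commands:
    - [1.0,-0.4,0,-0.06]
    - [2.0,-0.8,0,-0.12]
    - [3.0,-1.2,0,-0.18]
    - [3.9,-1.7,0,-0.24]
    - [4.8,-2.3,0,-0.3]

```text
time: 7.2
ee_pos: [603.6, 205.9, 94.3]
tcp_rot: [-3.141, 0.0, 0.866]
contact_force: [0.2, -0.2, -0.2]
opening: 0.9
gripper_force: 0.2
```

>>> send_rows:
  commands:
    - [0.9,-0.6,0,-0.06]
    - [1.8,-1.3,0,-0.12]
    - [2.5,-2.0,0,-0.18]
    - [3.3,-2.8,0,-0.24]
    - [4.0,-3.6,0,-0.3]

```text
time: 7.62
ee_pos: [643.6, 169.7, 94.2]
tcp_rot: [-3.141, 0.0, 0.566]
contact_force: [-0.4, -0.3, 0.4]
opening: 0.3
gripper_force: 0.1
```

>>> send_rows:
  commands:
    - [0.6,-0.9,0,-0.06]
    - [1.2,-1.8,0,-0.12]
    - [1.8,-2.7,0,-0.18]
    - [2.2,-3.4,0,-0.23]
    - [2.4,-4.0,0,-0.26]

```text
time: 8.03
ee_pos: [667.7, 129.3, 94.2]
tcp_rot: [-3.141, 0.0, 0.306]
contact_force: [-0.8, 1.3, -0.2]
opening: 0.6
gripper_force: 0.1
```

>>> send_rows:
  commands:
    - [0.1,-0.3,0,-0.02]
    - [0.2,-0.6,0,-0.04]
    - [0.3,-0.8,0,-0.05]
    - [0.4,-1.0,0,-0.06]
    - [0.4,-1.0,0,-0.06]

```text
time: 8.45
ee_pos: [670.8, 119.1, 94.7]
tcp_rot: [3.141, 0.0, 0.249]
contact_force: [-0.4, -0.6, -0.5]
opening: 0.5
gripper_force: 0.0
```

Run:
```python
from h import *
s=arm.state();print(s["time"],s["ee_pos"],s["contact_force"],s["gripper_force"])
p,d=arm.snapshot("scene")
cv2.imwrite("pics/s3.png",cv2.resize(p[70:230,160:380,::-1],None,fx=3.4,fy=3.4))
```

```text
8.45 [670.75381176 119.11131971  94.65258306] [-0.44625022 -0.59618907 -0.45343552] 0.0
```

View pics/s3.png

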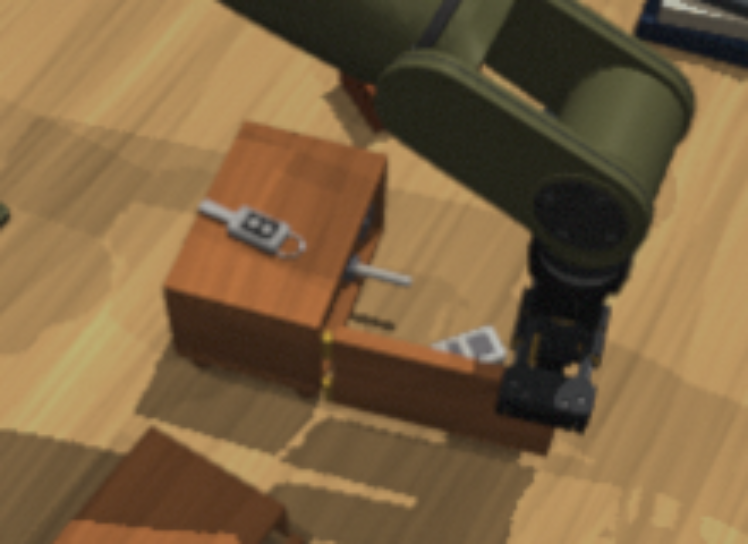

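The crop shows the door open and about square to the cupboard, running from the hinge at (328,345) to its tip near (550,440). The remote at (475,345) is undisturbed. I withdraw away from the inner face, then up.

>>> send_rows:
  commands:
    - [-0.4,1.5,0,0]
    - [-0.8,4,0,0]
    - [-1.2,6,0,0]
    - [-1.2,6,4,0]
    - [-1.2,6,8,0]

```text
time: 8.92
ee_pos: [655.3, 181.2, 171.2]
tcp_rot: [-3.141, 0.009, 0.252]
contact_force: [0.6, -0.4, -0.1]
opening: 0.6
gripper_force: 0.0
```

>>> send_rows:
  commands:
    - [0,3,3,0]
    - [0,6,4,0]
    - [0,10,4,0]
    - [0,14,4,0]
    - [0,14,4,0]

```text
time: 9.33
ee_pos: [656.9, 326.9, 215.2]
tcp_rot: [-3.138, -0.001, 0.255]
contact_force: [-0.9, -0.3, -0.5]
opening: 0.4
gripper_force: 0.0
```

>>> send_rows:
  commands:
    - [0,0,0,0]
    - [0,0,0,0]
    - [0,0,0,0]
    - [0,0,0,0]
    - [0,0,0,0]

```text
time: 9.75
ee_pos: [658.9, 318.0, 214.7]
tcp_rot: [3.142, 0.0, 0.247]
contact_force: [0.9, -0.3, -0.8]
opening: 0.6
gripper_force: 0.0
```

Run:
```python
from h import *
s=arm.state();print(s["time"],s["ee_pos"],s["contact_force"])
p,d=arm.snapshot("top");P=pts("top",d)
cv2.imwrite("pics/t4.png",cv2.resize(p[110:280,70:350,::-1],None,fx=2.8,fy=2.8))
e=np.array([.9806,.196]);f=np.array([-.196,.9806]);q=P[...,:2]-np.array([502.3,56.2])
a,b=q@e,q@f;m=(P[...,2]>120)&(P[...,2]<145)&(a>30)&(a<205)&(abs(b)<80)
k=np.polyfit(a[m],b[m],1);print(m.sum(),"angle",np.pi/2-np.arctan(k[0]),k)
```

```text
9.75 [658.94766045 318.01173335 214.69866106] [ 0.86117311 -0.30525975 -0.82114818]
319 angle 1.557546278529505 [0.01325082 5.44493269]
```

View pics/t4.png

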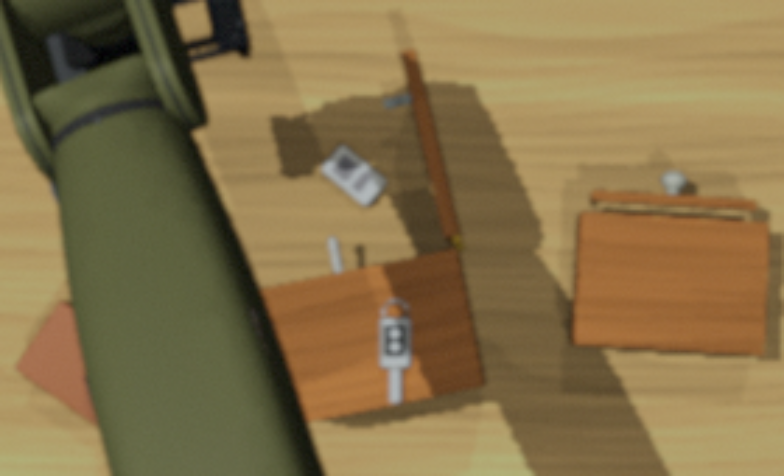

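The picture shows the door square to the cupboard, from (455,240) to (408,55), which the depth fit puts at about 1.56 rad. The key, remote, drawer and knob are unmoved, and the arm is clear. I hand in now.

```bash
python3 -c "
from rig import arm
print(arm.sign_off())"
```

```text
the job is handed in; nothing more can be done
None
```

The cupboard door was pressed free, sprang ajar to about 0.33 rad, and was pushed round to about 1.56 rad, where it stands; nothing else appeared to have moved, the arm was clear, and the job was handed in after about 10 s (no verdict was returned).

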